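Pack a specimen cup in the transport case and latch the case

ROBOT

A 6-joint arm with a two-finger parallel gripper is mounted at the origin on a cart in front of the work surface, level with it; the furniture and walls round the work are solid. World frame = base frame: x ahead of the robot, y to its left, z up, the work surface at z = 0. Lengths are in mm, angles in rad, forces in N, time in s.
With the tool pointing down it reaches from about 375 to 925 mm from the base axis. Payload 5.7 kg.
Tool frame: the origin (TCP) lies on the mounting face of the last link; the fingertips stand 173 mm ahead of it and the grasp point (between the pads) lies 155 mm ahead of it; z points along the fingers, y is the line along which they close (so a half turn about z gives the same grasp; the last joint's range is limited). The gripper opens to 85 mm and grips with 20 to 120 N. Pads are 22 mm wide; open, the fingers measure 114 mm over their backs; the gripper's body (76 mm by 85 mm) begins 54 mm behind the grasp point. The pads swing forward as they close: fully open they stand 13 mm farther back than shut.
Start: joints at [-1.31, 0.359, 1.51, -0, 1.272, -0.115], TCP at [220.198, -558.12, 404.667] pointing down, gripper open.
Joint ranges: [-2.97, 2.97], [-1.01, 2.36], [0.21, 2.38], [-0.96, 4.11], [0.2, 2.71], [-2.98, 2.98]. Speed limits (rad/s): [2.39, 2.39, 3.14, 3.14, 3.14, 3.14].

INTERFACE

Orientations are given as a rotation vector (axis times angle).
In Python, from station import manip gives the robot as it stands. The module is installed in compiled form; this text tells all that it offers.
- The arm moves only by the tool carry_out, never from a script. Its argument "increments" is text: rows parted by semicolons, each of 7 numbers parted by spaces: the opening, from -1 (shut) to 1 (fully open), then the shift along the world's x, y, z each as a share of 0.1 m, from -1 to 1, then the turn, a rotation vector about the world's x, y, z each as a share of 60 degrees, from -1 to 1. A call has 1 to 5 rows; each row is the pose to reach, as a shift and turn from the pose commanded when the call began; what a row does not reach only later rows make up. A row lasts 1/12 s, in which the tool goes at most 41.7 mm and 7.16 degrees, less where a joint would pass 70% of its speed; a pose out of reach is approached as far as the arm can. A call with a number of a shift or a turn outside -1 to 1 is refused whole. A call with a gripper value outside its range is refused whole. The fingers move at their own pace and stop on an object; "force" is the grip in N (left out, the last holds). Time passes only in rows, so rows that repeat a pose let the fingers close. It gives the time, the measured TCP pose, the force, the opening and the grip force at its end, in the units of the state.
- manip.get_obs(): the state, without advancing time (a new reading comes with each control period).
- manip.read_camera(name): name is "scene" or "top" or "wrist"; returns the picture (480x640x3 uint8, red, green, blue); there is no depth.
- manip.get_calibration(name): a dict with "camera_matrix" (3x3 intrinsics, pixels), "rvec" (rotation vector, rad) and "tvec" (3), from world to camera coordinates, as OpenCV has them; the wrist camera has in their place "hand_eye" (4x4, takes a point from camera to tool coordinates, whose origin is the TCP and whose axes are the flange's). Camera axes: x right, y down, z forward; pixel columns grow to the right and rows downward; lengths in mm; the calibration is good to about 2 mm. A picture is of the moment at which its call begins: read the wrist's pose just before it. get_calibration takes no time and is no camera call.
- manip.job_done(): hands the job in; it is judged then, once.
Trained networks look in the newest picture that a camera, given by its name, has taken for a name from the list of things; names that differ only in an ending like _2 or _b are one class to them, and where a whole thing is asked for, a point or a joint stands for the part that bears it (a point fixed in the world has none). Each returns a list of dicts, best first, with "confidence" (0 to 1); they miss things now and then, are a little off and sometimes report something else, mostly with a low value. They report only what shows in the picture. A call takes as long as a camera call. They do not tell look-alikes from the thing itself.
- manip.silhouettes(camera, thing): "mask" (480x640 bool, what is visible of it) and "box" ([left, top, right, bottom] in pixels, round what is visible of it).
- manip.pinpoint(camera, thing): "location" ([column, row] in pixels: a listed point, or the origin of a listed thing).
The state is a dict: "t": time; "qpos": joint angles; "qd": joint speeds; "effort": joint torques, N m; "tcp_pos": TCP position; "tool_rot": TCP orientation; "ft_force": force on the tool from outside, world axes, zero at the start; "torque": the same for the moment, N m; "width": finger opening in mm; "grip_force": force on a finger pad.
Only numpy, scipy, OpenCV 4.12 (cv2) and the standard library are available. Lean on these libraries where they do the work, as an engineer would, in place of code of your own. Each camera call takes 0.05 s, during which the arm holds its last target. There are 200 camera calls.

TASK

Pack the specimen cup for the courier: stand it upright in the large empty compartment of the open transport case, keeping it upright all the way, and swing the lid fully shut. Then lift the sprung wire loop of the draw latch up and over so that it hooks behind the keeper on the lid, and press the latch lever down flat against the case front until it has gone over centre and stays there by itself. Do not knock or shift the brown reagent bottle and the clear dispensing bottle that stand on the bench.

Things in the scene. Friction and masses are not known exactly. Their poses are not given: they have to be found in the camera images.
- cup_mid (a point): Centre (half-way up) of the loose specimen cup: white plastic cup with a wide blue screw lid, 65 mm high, body 58 mm in diameter, its lid 65 mm in diameter and 14 mm high (the top 14 mm); 30 to 90 g. Stands upright on the bench, z axis up. The screw lid is fixed to it; it is best gripped across the lid.
- case: Grey insulated transport case, fixed: 145 deep (x), 260 wide (y), 130 mm high to the rim, lid hinged at the back. Origin: centre of its underside; x from the front (latch side) to the hinge side, z up. Walls 14 mm, inner floor 55 mm up. A divider 100 mm high parts the large empty compartment (117 x 148 mm, y = -116 to +32 mm) from the small one (+y side) with a dark slide box.
- nest (a point): Point on the floor of the large empty compartment where the cup should stand, 18 mm in front of and 42 mm to the -y side of the case's centre; anywhere clear in the compartment will do. Axes as the case. Behind a gripper that comes down here the open lid stands close: its shell reaches 40 mm forward of the hinge line.
- lid (a joint): Lid angle (rad): 0 shut; 1.62 to 1.78 at the start (upright, leaning back a little), at most 1.95. A stiff friction hinge (0.55 N m): the lid stays where it is left and must be pushed all the way shut, 5 to 8 N at its front edge. Hinge axis along the case's y, 72.5 mm behind the case's centre, 130 mm above the bench. The lid is a shell 145 x 260 x 40 mm.
- lid_edge (a point): Middle of the front edge of the lid's outer (top) face: 145 mm from the hinge axis along the lid, 170 mm above the bench when shut. Its frame turns with the lid: x from the front edge to the hinge, z out of the outer face (up when shut, to the back when open). The keeper sticks out 18 mm from the lid's front wall near here.
- keeper (a point): Where the crossbar lies when hooked: centre of the groove of the 36 mm wide steel keeper in mid lid front, 8.5 mm off that wall, 142 mm above the bench with the lid shut. The groove opens upward, between lid front and a lip that stands 18 mm out and rises 4 mm above this point: the bar must pass over the lip and drop behind it. Turns with the lid; when shut x points to the hinge side, z up.
- bar (a point): Middle of the crossbar of the latch's steel wire loop: a bar 60 mm long (along the case's y) and 8 mm thick, carried by two 8 mm arms, 60 mm apart, that pivot on the lever. The loop is 73.5 mm long from its pivot to the crossbar and stretches up to some 3 mm against its springs (12 N per mm).
- loop (a joint): Angle of the wire loop on the lever (rad), 0 when latched; the loop's lean from upright toward the case is lever + loop. It swings freely: at the start it lies outward above the lever on its stop, -2.6, its crossbar 85 to 105 mm in front of the case front and 35 to 60 mm above the lever's pivot. Pushed in toward the case it rides up; once past upright it falls to the lid by itself.
- lever (a joint): Lever angle (rad): 0 flat down on the case front, grows outward and up; 1.65 to 1.9 at the start (just above level), stop 1.95. Friction (0.07 N m) holds it where left. With the loop hooked it draws the loop's springs on its way down, passes centre near 0.3 and is then held at 0; at most about 4 N at the pad. The loop clears the keeper only with the lever above 1.5.
- lever_pivot (a point): Pivot of the lever: 14 mm in front of the middle of the case front, 92 mm above the bench; axis along the case's y. Axes as the case. The loop's pin sits on the lever 26 mm down it from here and 7 mm to its inner side (toward the case when flat); the lever's outer face lies 9 mm to its outer side.
- lever_pad (a point): Point on the lever's outer face where to press, 65 mm from the pivot; the lever is a steel plate 44 mm wide that ends 88 mm from the pivot. The face looks up when the lever sticks out, away from the case when it is flat (then 23 mm off the case front, 27 mm above the bench). For the last part press in toward the case, tool tilted 25 to 40 degrees, as the lid and keeper overhang it.
- bottle_mid (a point): Centre of a loose brown reagent bottle with black cap, 44 mm in diameter, 89 mm high: a bystander, leave it where it stands.
- flask_mid (a point): Centre of a loose clear dispensing bottle with white cap, 52 mm in diameter, 153 mm high: a bystander, leave it where it stands.
Mind the look-alikes: they are no part of the job. What is shaped like the part that bears cup_mid but green or turquoise is not meant.

How it is judged (in metres and radians):
On the way, in this order (a step that is already met when the one before it is completed fails the run):
1. the cup stands upright and released in the large compartment of the case, with the lid open (x of cup_mid in the frame of case between -0.05 and 0.05 m and y of cup_mid in the frame of case between -0.1 and 0.02 m and height (world z) of cup_mid below 0.094 m and angle between cup_mid's own z axis and vertical below 0.15 rad and contact force between the fingers and cup below 0.2 N and value of joint lid above 1 rad), for 0.2 s.
2. the lid is fully shut (value of joint lid below 0.03 rad), for 0.1 s.
3. the loop's crossbar has come over the keeper's lip and is behind it, with the lever still up (value of joint lid below 0.04 rad and value of joint lever above 0.8 rad and x of bar in the frame of keeper above -0.0065 m and z of bar in the frame of keeper between -0.004 and 0.03 m), for 0.1 s.
4. the lever is pressed flat with the crossbar home in the keeper (value of joint lever below 0.06 rad and distance between bar and keeper below 0.008 m), for 0.2 s.
At the end, for the whole second after the job is handed in: The specimen cup stands upright (within 0.15 rad) and at rest on the floor of the case's large compartment, the lid is shut (within 0.02 rad), the loop's crossbar lies home in the keeper's groove (within 8 mm of its centre), and the lever is flat (within 0.06 rad) and stays there by itself (all of step 4 and x of cup_mid in the frame of case between -0.05 and 0.05 m and y of cup_mid in the frame of case between -0.1 and 0.02 m and height (world z) of cup_mid below 0.094 m and angle between cup_mid's own z axis and vertical below 0.15 rad and linear speed of cup below 0.02 m/s and value of joint lid below 0.02 rad); the robot touches nothing.
It fails at once if the specimen cup is tipped by more than 0.6 rad (angle between cup_mid's own z axis and vertical above 0.6 rad).
It fails at once if the brown bottle is shifted by more than 30 mm or tipped (distance of bottle_mid from where it was at the start of the episode above 0.03 m or angle between bottle_mid's own z axis and vertical above 0.4 rad).
It fails at once if the clear dispensing bottle is shifted by more than 30 mm or tipped (distance of flask_mid from where it was at the start of the episode above 0.03 m or angle between flask_mid's own z axis and vertical above 0.4 rad).
It also fails if it takes over 64 s, if anything falls off the work surface, if the arm or the gripper's body presses on something with over 40 N, if the wrist force passes 120 N, or if a joint passes its speed limit or range.

## Working session

There is one attempt and no reset: what is moved stays moved. The work goes in short steps, Python scripts to look and compute and a tool call to move; the robot and the scene stay as the last step left them, time stands still between calls to the robot, and variables do not carry over. Pictures are saved under pics/ and viewed, at most 10 in all, crops included, and the job is handed in when it is done.

Besides the shell and the picture viewer there is one more tool, called after "Emit:" as name(argument=value, ...), one argument or row to a line, values as JSON. carry_out: Moves the arm, as the interface text tells. Shift numbers are shares of 0.1 m and turn numbers shares of 60 degrees, none past 1 either way. Its arguments: {"type":"object","properties":{"increments":{"type":"string"},"force":{"type":"number"}},"required":["increments"]}

```bash
mkdir -p pics; cat > h.py <<'E'
import numpy as np, cv2
from station import manip
def save(n,f,crop=None,s=1):
    im=manip.read_camera(n)[:,:,::-1]
    if crop: im=im[crop[1]:crop[3],crop[0]:crop[2]]
    cv2.imwrite('pics/'+f,cv2.resize(im,None,fx=s,fy=s))
def cam(n,obs=None):
    c=manip.get_calibration(n);K=np.array(c['camera_matrix'])
    if n=='wrist':
        o=obs or manip.get_obs();X=np.eye(4);X[:3,:3]=cv2.Rodrigues(np.array(o['tool_rot'],float))[0];X[:3,3]=o['tcp_pos']
        T=np.linalg.inv(X@np.array(c['hand_eye']))
        return K,T[:3,:3],T[:3,3]
    return K,cv2.Rodrigues(np.array(c['rvec'],float))[0],np.array(c['tvec'],float).ravel()
def ray(n,px,obs=None):
    K,R,t=cam(n,obs);d=R.T@np.linalg.inv(K)@np.array([px[0],px[1],1.]);return -R.T@t,d/np.linalg.norm(d)
def atz(n,px,z,obs=None):
    o,d=ray(n,px,obs);return o+d*(z-o[2])/d[2]
def proj(n,p,obs=None):
    K,R,t=cam(n,obs);q=K@(R@np.asarray(p,float)+t);return q[:2]/q[2]
def tri(rays):
    A=sum(np.eye(3)-np.outer(d,d) for o,d in rays);b=sum((np.eye(3)-np.outer(d,d))@o for o,d in rays);return np.linalg.solve(A,b)
E
python3 - <<'E'
from h import *
np.set_printoptions(precision=1,suppress=True)
save('scene','s0.png');save('top','t0.png')
im=np.hstack([cv2.imread('pics/s0.png'),cv2.imread('pics/t0.png')])
things=['cup_mid','case','nest','lid_edge','keeper','bar','lever_pivot','lever_pad','bottle_mid','flask_mid']
for th in things:
    L={c:manip.pinpoint(c,th) for c in('scene','top')}
    print(th,{c:[(np.round(r['location'],0).tolist(),round(r['confidence'],2)) for r in l[:3]] for c,l in L.items()})
    if all(L.values()): 
        rs=[ray(c,L[c][0]['location']) for c in L];p=tri(rs);print('   ',p,[np.linalg.norm(proj(c,p)-L[c][0]['location']).round(1) for c in L])
for c in('scene','top'): R=cam(c);print(c,-R[1].T@R[2],R[1][2])
print(manip.get_obs()['t'],manip.get_obs()['tool_rot'])
E
```

```text
cup_mid {'scene': [([374.0, 255.0], 0.82), ([398.0, 291.0], 0.81), ([444.0, 243.0], 0.67)], 'top': [([403.0, 246.0], 0.95), ([467.0, 246.0], 0.79)]}
    [ 555.8 -201.1   29.5] [np.float64(0.2), np.float64(0.3)]
case {'scene': [([309.0, 291.0], 0.63), ([418.0, 250.0], 0.18)], 'top': [([303.0, 226.0], 0.68)]}
    [603.1  16.9  12.1] [np.float64(0.6), np.float64(0.6)]
nest {'scene': [([326.0, 270.0], 0.82)], 'top': [([320.0, 231.0], 0.69)]}
    [582.9 -21.   59.8] [np.float64(0.5), np.float64(0.6)]
lid_edge {'scene': [([269.0, 176.0], 0.94), ([286.0, 366.0], 0.56)], 'top': [([306.0, 118.0], 0.63)]}
    [737.1  -1.8 268.8] [np.float64(2.6), np.float64(3.4)]
keeper {'scene': [([270.0, 173.0], 0.81), ([268.0, 176.0], 0.28)], 'top': [([304.0, 130.0], 0.56)]}
    [718.    4.2 279.3] [np.float64(0.7), np.float64(0.9)]
bar {'scene': [([370.0, 258.0], 0.48)], 'top': [([298.0, 296.0], 0.53)]}
    [441.   17.1 152.2] [np.float64(1.2), np.float64(1.3)]
lever_pivot {'scene': [([341.0, 273.0], 0.58)], 'top': [([300.0, 255.0], 0.7), ([468.0, 244.0], 0.49)]}
    [521.8  14.7  89.1] [np.float64(1.6), np.float64(1.7)]
lever_pad {'scene': [([365.0, 270.0], 0.74), ([288.0, 364.0], 0.7)], 'top': [([294.0, 287.0], 0.66)]}
    [454.8  23.7 122.8] [np.float64(1.8), np.float64(2.0)]
bottle_mid {'scene': [([287.0, 368.0], 0.78), ([273.0, 173.0], 0.2)], 'top': [([170.0, 290.0], 0.89)]}
    [451.7 290.9  44.2] [np.float64(1.1), np.float64(1.0)]
flask_mid {'scene': [([419.0, 250.0], 0.62), ([367.0, 268.0], 0.36)], 'top': [([414.0, 298.0], 0.56)]}
    [ 439.8 -215.7   72.6] [np.float64(1.4), np.float64(1.8)]
scene [-27.3 839.7 656.8] [ 0.5 -0.7 -0.5]
top [ 381.7  -43.2 1112.7] [ 0.2  0.  -1. ]
1.1 [-3.1 -0.6  0. ]
```

View pics/s0.png

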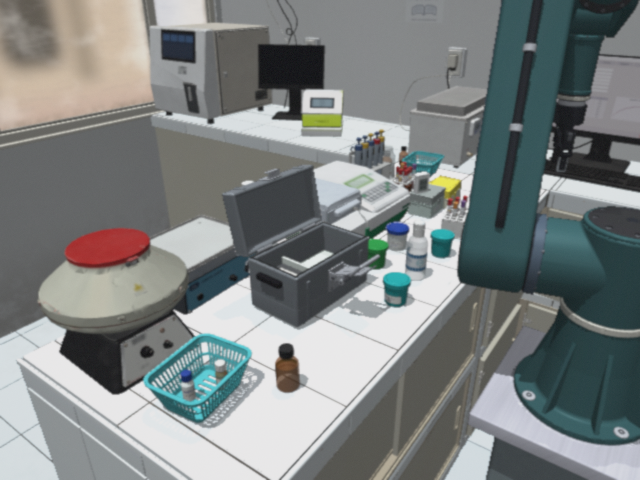

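View pics/t0.png

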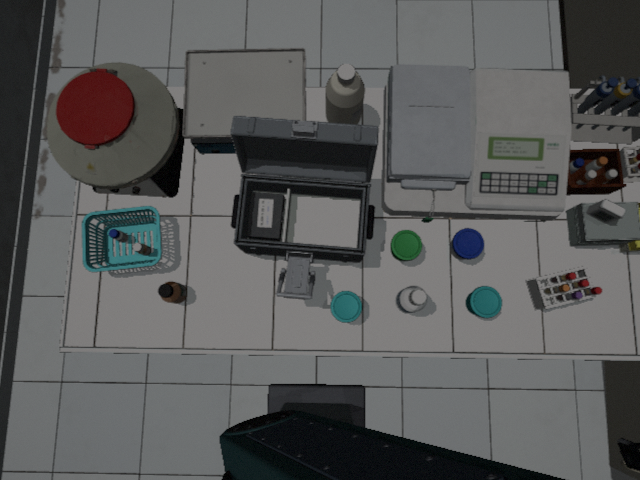

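Candidates for the cup in the top picture: green (405,245), blue (468,244), turquoise (346,307) and turquoise (485,302). By the description I choose the blue one at (468,244). It is at (397,236) in the scene view, where it shows a white body. The case is open at (305,215), with the latch lever and loop at (297,275). Next is a close crop.

```bash
python3 - <<'E'
from h import *
np.set_printoptions(precision=1,suppress=True)
t=cv2.imread('pics/t0.png');s=cv2.imread('pics/s0.png')
a=cv2.resize(t[100:310,220:500],None,fx=2.8,fy=2.8,interpolation=cv2.INTER_CUBIC)[:, :784]
cv2.imwrite('pics/c1.png',a)
b=cv2.resize(s[160:330,220:450],None,fx=3.4,fy=3.4,interpolation=cv2.INTER_CUBIC);cv2.imwrite('pics/c2.png',b)
for c in('scene','top'):
    manip.read_camera(c)
    for r in manip.silhouettes(c,'cup_mid'): 
        m=r['mask'];print(c,r['box'],round(r['confidence'],2),m.sum())
# blue lid centre from color, top
hsv=cv2.cvtColor(t,cv2.COLOR_BGR2HSV)
m=cv2.inRange(hsv,(108,120,60),(128,255,255));m[:, :440]=0;m[:,500:]=0;m[:220]=0;m[270:]=0
ys,xs=np.nonzero(m);px=(xs.mean(),ys.mean());print(px,len(xs),atz('top',px,63))
E
```

```text
scene [434.8, 229.1, 454.3, 257.9] 0.9 570
scene [370.4, 241.4, 387.9, 270.4] 0.9 451
scene [385.9, 274.5, 415.9, 307.0] 0.59 815
scene [385.9, 222.2, 410.8, 251.3] 0.57 561
scene [224.4, 161.1, 320.0, 255.7] 0.41 6158
top [390.7, 229.3, 423.1, 258.0] 0.98 808
top [463.7, 290.8, 501.6, 316.3] 0.8 866
top [450.7, 226.7, 482.9, 261.5] 0.78 863
top [328.0, 291.3, 365.1, 322.5] 0.74 769
(np.float64(467.96746817538894), np.float64(243.1060820367751)) 707 [ 557.5 -330.8   63. ]
```

View pics/c1.png

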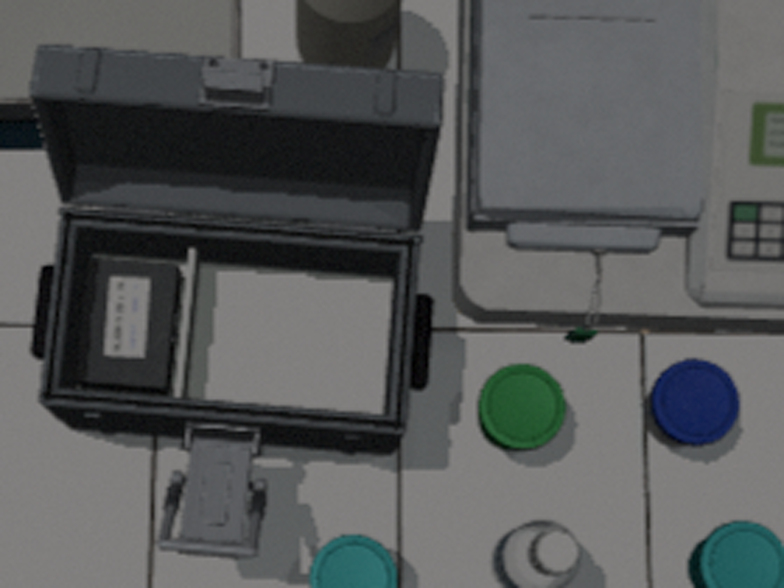

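View pics/c2.png

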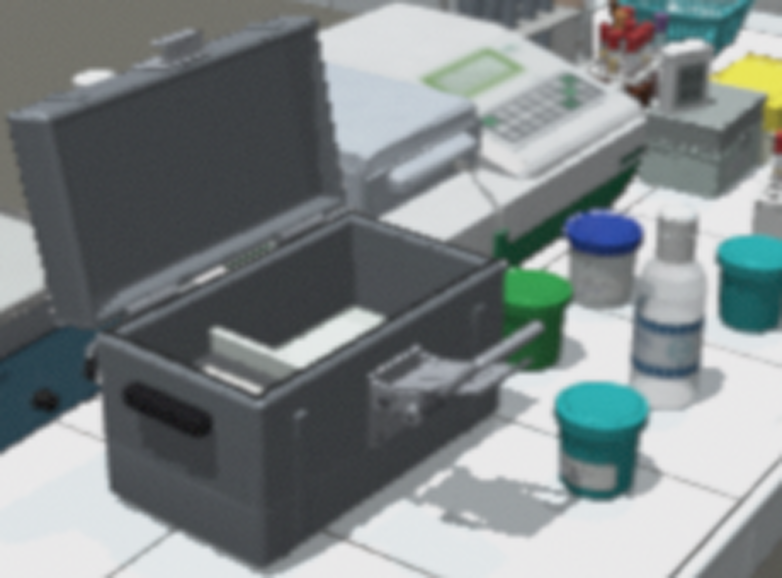

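The crops confirm the cup: blue lid with a white body, at crop (695,402) from above and (602,250) from the side. The case rim corners show at (42,400), (62,208), (421,236) and (403,432). The lid is open, and the lever and loop stick out at (210,490). Next I fit the case pose.

```bash
python3 - <<'E'
from h import *
from scipy.optimize import least_squares
np.set_printoptions(precision=2,suppress=True)
loc=np.array([[-72.5,130,130],[72.5,130,130],[72.5,-130,130],[-72.5,-130,130]])
T=np.array([[41,401],[62,208],[421,236],[403,432]])/2.8+[220,100]
S=np.array([[266,405],[100,335],[350,212],[503,265]])/3.4+[220,160]
def W(p,q): 
    c,s=np.cos(p[2]),np.sin(p[2]);return np.array([p[0]+c*q[0]-s*q[1],p[1]+s*q[0]+c*q[1],q[2]])
def f(p): return np.concatenate([np.r_[proj('top',W(p,l))-t,proj('scene',W(p,l))-u] for l,t,u in zip(loc,T,S)])
r=least_squares(f,[603,17,0.]);print(r.x,r.fun)
r2=least_squares(lambda p:f(p)[[i for i in range(16) if i%4<2]],[603,17,0.]);print('top only',r2.x,r2.fun)
p=r.x
# lid angle: outer face front corners; lid frame point: along u from hinge 145, outward n 40
def lidpt(a,y,h=40):
    # shut: x=72.5-145, z=170 ; rotate about y-axis hinge by a
    dx,dz=-145,h
    return W(p,[72.5+dx*np.cos(a)+dz*np.sin(a),y,130-dx*np.sin(a)+dz*np.cos(a)])
obs={('top',130,40):(38,48),('top',-130,40):(440,73),('top',130,0):(34,93),('top',-130,0):(440,124),('scene',130,0):(50,120),('scene',130,40):(12,113),('scene',-130,0):(318,18)}
def g(a):
    o=[]
    for (c,y,h),v in obs.items():
        px=np.array(v)/2.8+[220,100] if c=='top' else np.array(v)/3.4+[220,160]
        o.append(proj(c,lidpt(a[0],y,h))-px)
    return np.concatenate(o)
q=least_squares(g,[1.7],loss='soft_l1');print('lid',q.x,g(q.x).round(1))
print('nest',W(p,[-18,-42,55]),'keeper',W(p,[-81,0,142]),'pivot',W(p,[-86.5,0,92]))
# lever + loop: angle lv -> bar
def bar(lv,lo=-2.6):
    u=lambda a:np.array([-np.sin(a),-np.cos(a)]) # lever dir (x,z), flat=down
    n=np.array([np.cos(lv),-np.sin(lv)]) # inner side
    pin=np.array([-86.5,92])+26*u(lv)+7*n
    th=lv+lo
    return pin+73.5*np.array([np.sin(th),np.cos(th)])
for lv in(1.65,1.75,1.9):
    b=bar(lv);P=W(p,[b[0],0,b[1]]);print(lv,b,P,proj('top',P),proj('scene',P))
E
```

```text
[601.46  11.1   -0.07] [-1.19  1.86 -1.65  0.04 -0.77 -0.14 -2.09 -0.66  0.17 -0.74  0.04 -1.93
  1.9   1.01  1.98 -1.87]
top only [602.56  11.21  -0.08] [-1.46  0.75 -0.45 -1.15  0.37 -0.74  1.5   0.96]
lid [1.76] [-1.  -1.7  1.9 -0.5 -2.9  1.5  1.   0.9 -1.4 -1.5 -2.3 -0.2  0.5 -1.1]
nest [580.65 -29.58  55.  ] keeper [520.64  16.6  142.  ] pivot [515.16  16.97  92.  ]
1.65 [-172.76  129.83] [429.1   22.82 129.83] [294.82 301.65] [373.76 270.09]
1.75 [-168.55  138.26] [433.29  22.54 138.26] [294.72 299.21] [372.27 265.96]
1.9 [-160.72  150.  ] [441.11  22.01 150.  ] [294.68 294.71] [369.41 259.9 ]
```

Emit:
carry_out(
  increments="1 0.25 0.17 0 0 0 -0.11; 1 0.5 0.34 0 0 0 -0.22; 1 0.75 0.5 0 0 0 -0.33; 1 1 0.67 0 0 0 -0.43; 1 1 0.67 0 0 0 -0.43",
  force=40,
)

```text
t: 1.72
tcp_pos: [323.6, -488.3, 404.7]
tool_rot: [-3.137, 0.122, -0.003]
ft_force: [0.3, -0.3, 0.1]
width: 85.5
grip_force: 0.0
```

Emit:
carry_out(
  increments="1 0.34 0.22 0 0 0 0; 1 0.67 0.45 0 0 0 0; 1 1 0.67 0 0 0 0",
)

```text
t: 1.97
tcp_pos: [420.8, -423.7, 404.8]
tool_rot: [3.139, -0.118, 0.0]
ft_force: [0.6, -0.5, 0.1]
width: 85.2
grip_force: 0.0
```

Emit:
carry_out(
  increments="1 0.34 0.22 0 0 0 0; 1 0.67 0.45 0 0 0 0; 1 1 0.67 0 0 0 0; 1 1 0.67 0 0 0 0; 1 1 0.67 0 0 0 0",
)

```text
t: 2.38
tcp_pos: [521.6, -355.9, 404.5]
tool_rot: [3.14, -0.11, -0.0]
ft_force: [-0.6, -0.3, 0.2]
width: 85.1
grip_force: 0.0
```

```bash
python3 - <<'E'
from h import *
np.set_printoptions(precision=2,suppress=True)
o=manip.get_obs();save('wrist','w1.png')
R=cv2.Rodrigues(np.array(o['tool_rot'],float))[0];print(o['t'],o['tcp_pos'],R,o['qpos'],o['width'])
t=cv2.imread('pics/w1.png');hsv=cv2.cvtColor(t,cv2.COLOR_BGR2HSV)
m=cv2.inRange(hsv,(108,120,60),(128,255,255));n,l,st,ce=cv2.connectedComponentsWithStats(m);i=1+st[1:,4].argmax()
cn=max(cv2.findContours((l==i).astype('uint8'),0,2)[0],key=cv2.contourArea);e=cv2.fitEllipse(cv2.convexHull(cn))
print(st[i],e,atz('wrist',e[0],62,o),proj('wrist',[557,-331,65],o))
print(manip.get_calibration('wrist')['hand_eye'])
E
```

```text
2.3833 [ 521.65 -355.95  404.47] [[ 1.   -0.07 -0.  ]
 [-0.07 -1.   -0.  ]
 [-0.    0.   -1.  ]] [-0.71  0.4   1.44 -0.    1.3   0.93] 85.11194409803046
[ 249  131   83   83 5348] ((289.7481689453125, 172.47450256347656), (81.59152221679688, 83.3128433227539), 146.75547790527344) [ 559.46 -332.94   62.  ] [287.21 176.34]
[[-0.   -0.96 -0.28 72.3 ]
 [ 1.    0.   -0.   -0.3 ]
 [ 0.   -0.28  0.96 31.65]
 [ 0.    0.    0.    1.  ]]
```

View pics/w1.png

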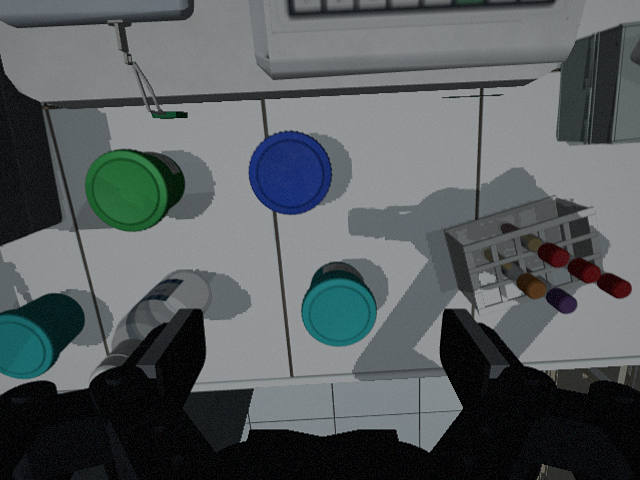

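The blue cup sits at (290,172) in the wrist view, about (559,-333), clear of the turquoise pot at (340,310). Next I descend over it.

Emit:
carry_out(
  increments="1 0.37 0.23 0 0 0 0; 1 0.37 0.23 -0.35 0 0 0; 1 0.37 0.23 -0.7 0 0 0; 1 0.37 0.23 -1 0 0 0; 1 0.37 0.23 -1 0 0 0",
)

```text
t: 2.85
tcp_pos: [553.6, -333.7, 298.4]
tool_rot: [-3.133, 0.118, 0.015]
ft_force: [-1.9, 0.6, -1.9]
width: 85.3
grip_force: 0.0
```

Emit:
carry_out(
  increments="1 0 0 -0.35 0 0 0; 1 0 0 -0.7 0 0 0; 1 0 0 -0.97 0 0 0; 1 0 0 -0.97 0 0 0",
)

```text
t: 3.18
tcp_pos: [554.5, -334.2, 203.9]
tool_rot: [-3.135, 0.119, 0.011]
ft_force: [0.2, 0.5, -0.7]
width: 85.4
grip_force: 0.0
```

Emit:
carry_out(
  increments="-1 0 0 0 0 0 0; -1 0 0 0 0 0 0; -1 0 0 0 0 0 0; -1 0 0 0 0 0 0; -1 0 0 0 0 0 0",
  force=35,
)

```text
t: 3.6
tcp_pos: [558.2, -335.1, 210.3]
tool_rot: [3.137, -0.117, 0.006]
ft_force: [-1.5, -1.1, 7.2]
width: 64.0
grip_force: 39.4
```

Emit:
carry_out(
  increments="-1 0 0 0 0 0 0; -1 0 0 0 0 0 0; -1 0 0 0 0 0 0; -1 0 0 0.1 0 0 0; -1 0 0 0.2 0 0 0",
)

```text
t: 4.02
tcp_pos: [557.1, -334.0, 228.6]
tool_rot: [-3.139, 0.117, 0.001]
ft_force: [-0.0, -0.3, -0.5]
width: 64.0
grip_force: 39.0
```

Emit:
carry_out(
  increments="-1 0 0 0.35 0 0 0; -1 0 0 0.7 0 0 0; -1 0 0 1 0 0 0; -1 0 0 1 0 0 0",
)

```text
t: 4.35
tcp_pos: [559.3, -335.4, 335.9]
tool_rot: [3.132, -0.116, 0.016]
ft_force: [0.7, -0.5, -0.3]
width: 64.1
grip_force: 39.2
```

Emit:
carry_out(
  increments="-1 0.05 0.2 0.3 0 0 0; -1 0.1 0.5 0.6 0 0 0; -1 0.1 0.8 0.75 0 0 0; -1 0.1 1 0.75 0 0 0; -1 0.1 1 0.75 0 0 0",
)

```text
t: 4.77
tcp_pos: [567.1, -230.3, 405.0]
tool_rot: [-3.139, 0.112, -0.004]
ft_force: [-0.6, 0.4, -1.2]
width: 64.1
grip_force: 39.3
```

Emit:
carry_out(
  increments="-1 0 0.33 0 0 0 0; -1 0 0.66 0 0 0 0; -1 0 1 0 0 0 0; -1 0 1 0 0 0 0; -1 0 1 0 0 0 0",
)

```text
t: 5.18
tcp_pos: [566.9, -132.8, 402.8]
tool_rot: [3.14, -0.113, -0.001]
ft_force: [0.3, -0.6, -0.0]
width: 64.0
grip_force: 39.5
```

```bash
python3 - <<'E'
from h import *
np.set_printoptions(precision=2,suppress=True)
save('wrist','w2.png');o=manip.get_obs();print(o['t'],o['tcp_pos'],o['width'],o['grip_force'])
for th in['cup_mid','nest','keeper','lid_edge','bar','lever_pivot','lever_pad','case']: print(th,[(np.round(r['location']).tolist(),round(r['confidence'],2)) for r in manip.pinpoint('wrist',th)[:2]])
E
```

```text
5.2333 [ 567.11 -133.98  402.85] 64.30255098203024 39.45821821689606
cup_mid [([406.0, 218.0], 0.87), ([574.0, 327.0], 0.85)]
nest [([194.0, 208.0], 0.7)]
keeper []
lid_edge []
bar []
lever_pivot [([130.0, 305.0], 0.64)]
lever_pad []
case [([164.0, 174.0], 0.81)]
```

View pics/w2.png

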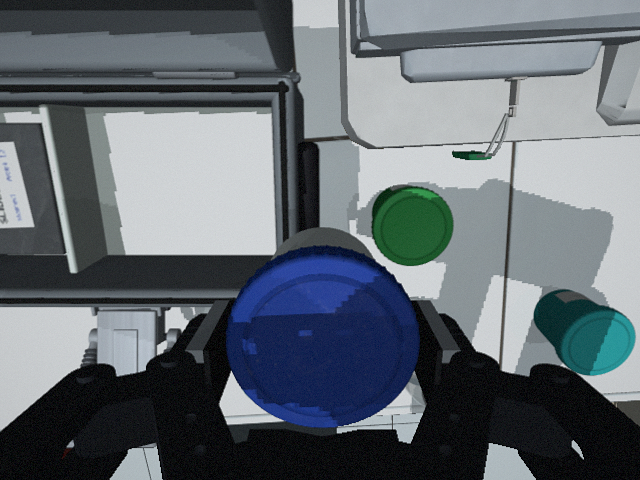

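The cup is held upright at (320,335). The case's right-hand edge shows at (298,77), and the compartment spans (75-275, 105-300).

```bash
python3 - <<'E'
from h import *
np.set_printoptions(precision=2,suppress=True)
o=manip.get_obs();R=cv2.Rodrigues(np.array(o['tool_rot'],float))[0];print(R[:,1])
def W(p,q): 
    c,s=np.cos(p[2]),np.sin(p[2]);return np.array([p[0]+c*q[0]-s*q[1],p[1]+s*q[0]+c*q[1],q[2]])
p=[602,11.1,-.071]
for q in([72.5,-130,130],[-72.5,0,130],[-18,-42,55],[-86.5,0,92],[0,0,0]): print(q,W(p,q),proj('wrist',W(p,q),o))
print('br',atz('wrist',(298,77),130,o),'front',atz('wrist',(150,303),130,o),'nest',atz('wrist',(194,208),55,o),'piv',atz('wrist',(130,305),92,o), 'case',atz('wrist',(164,174),0,o))
E
```

```text
[-0.08 -1.   -0.  ]
[72.5, -130, 130] [ 665.1  -123.72  130.  ] [290.11  77.97]
[-72.5, 0, 130] [529.68  16.24 130.  ] [100.29 313.75]
[-18, -42, 55] [581.07 -29.52  55.  ] [191.13 209.57]
[-86.5, 0, 92] [515.72  17.24  92.  ] [129.74 307.71]
[0, 0, 0] [602.   11.1   0. ] [162.58 178.36]
br [ 665.26 -128.17  130.  ] front [534.9  -18.21 130.  ] nest [582.16 -32.03  55.  ] piv [517.94  16.56  92.  ] case [605.86   9.04   0.  ]
```

Emit:
carry_out(
  increments="-1 0.05 0.33 0 0 0 0; -1 0.1 0.66 0 0 0 0; -1 0.15 1 0 0 0 0; -1 0.15 1 0 0 0 0; -1 0.15 1 0 0 0 0",
)

```text
t: 6.05
tcp_pos: [582.3, -32.8, 402.6]
tool_rot: [-3.14, 0.113, 0.0]
ft_force: [-0.1, 0.2, -0.4]
width: 64.2
grip_force: 39.5
```

Emit:
carry_out(
  increments="-1 0 0.02 -0.25 0 0 0; -1 0 0.02 -0.5 0 0 0; -1 0 0.02 -0.75 0 0 0; -1 0 0.02 -0.95 0 0 0; -1 0 0.02 -0.95 0 0 0",
)

```text
t: 6.47
tcp_pos: [580.3, -33.2, 303.7]
tool_rot: [-3.139, 0.119, 0.012]
ft_force: [-1.7, -0.1, -1.2]
width: 64.0
grip_force: 39.5
```

Emit:
carry_out(
  increments="-1 0 0 -0.2 0 0 0; -1 0 0 -0.35 0 0 0; -1 0 0 -0.44 0 0 0; -1 0 0 -0.44 0 0 0",
)

```text
t: 6.8
tcp_pos: [582.7, -33.2, 264.2]
tool_rot: [3.139, -0.118, 0.001]
ft_force: [0.5, 0.2, -0.5]
width: 64.0
grip_force: 41.1
```

Emit:
carry_out(
  increments="1 0 0 -0.01 0 0 0; 1 0 0 -0.01 0 0 0; 1 0 0 -0.01 0 0 0; 1 0 0 -0.01 0 0 0; 1 0 0 -0.01 0 0 0",
)

```text
t: 7.22
tcp_pos: [582.3, -32.2, 263.0]
tool_rot: [3.139, -0.117, 0.001]
ft_force: [0.1, 1.0, 0.0]
width: 85.3
grip_force: 0.0
```

Emit:
carry_out(
  increments="1 0 0 0.1 0 0 0; 1 0 0 0.25 0 0 0; 1 0 0 0.5 0 0 0; 1 0 0 0.8 0 0 0; 1 0 0 1 0 0 0",
)

```text
t: 7.63
tcp_pos: [582.6, -32.1, 365.8]
tool_rot: [3.139, -0.117, 0.004]
ft_force: [1.4, -0.2, -0.1]
width: 85.3
grip_force: 0.0
```

Emit:
carry_out(
  increments="1 -0.3 0 0.35 0 0 0; 1 -0.6 0 0.5 0 0 0; 1 -0.9 0.1 0.5 0 0 0; 1 -1 0.2 0.5 0 0 0; 1 -1 0.2 0.5 0 0 0",
)

```text
t: 8.05
tcp_pos: [479.3, -10.6, 413.4]
tool_rot: [-3.138, 0.116, 0.001]
ft_force: [0.2, -0.1, 0.8]
width: 85.4
grip_force: 0.0
```

```bash
python3 - <<'E'
from h import *
np.set_printoptions(precision=2,suppress=True)
o=manip.get_obs();save('wrist','w3.png');print(o['t'],o['tcp_pos'],o['width'])
for th in['cup_mid','nest','keeper','lid_edge','bar','lever_pivot','lever_pad','case']: print(th,[(np.round(r['location']).tolist(),round(r['confidence'],2)) for r in manip.pinpoint('wrist',th)[:2]])
E
```

```text
8.05 [479.34 -10.65 413.44] 85.39595941780914
cup_mid [([344.0, 75.0], 0.97), ([548.0, 104.0], 0.85)]
nest [([345.0, 74.0], 0.27)]
keeper []
lid_edge [([282.0, 177.0], 0.59)]
bar [([271.0, 308.0], 0.96)]
lever_pivot [([282.0, 178.0], 0.62)]
lever_pad [([277.0, 264.0], 0.86)]
case [([285.0, 65.0], 0.79)]
```

View pics/w3.png

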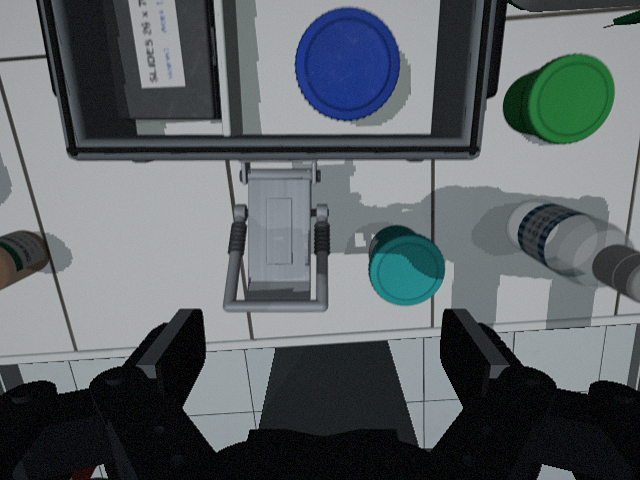

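The cup stands upright in the compartment at (347,65). The case front corners are at (67,157) and (481,157), the crossbar runs from (225,307) to (327,307), and the pivot is near (282,175).

```bash
cat >> h.py <<'E'
P=[602,11.1,-.071]
def W(q,p=None):
    p=p or P
    c,s=np.cos(p[2]),np.sin(p[2]);return np.array([p[0]+c*q[0]-s*q[1],p[1]+s*q[0]+c*q[1],q[2]])
def barxz(lv,lo=-2.6):
    n=np.array([np.cos(lv),-np.sin(lv)]);u=np.array([-np.sin(lv),-np.cos(lv)])
    return np.array([-86.5,92])+26*u+7*n+73.5*np.array([np.sin(lv+lo),np.cos(lv+lo)])
def levxz(lv,r,off):  # off: outer side +
    n=np.array([np.cos(lv),-np.sin(lv)]);u=np.array([-np.sin(lv),-np.cos(lv)])
    return np.array([-86.5,92])+r*u-off*n
E
python3 - <<'E'
from h import *
np.set_printoptions(precision=2,suppress=True)
o=manip.get_obs()
L=atz('wrist',(67,157),130,o);Rr=atz('wrist',(481,157),130,o);print(L,Rr,np.linalg.norm(L-Rr))
d=(L-Rr)/np.linalg.norm(L-Rr);yaw=np.arctan2(-d[0],d[1]);m=(L+Rr)/2;c=m+72.5*np.array([d[1],-d[0],0]);print('case',c,yaw)
p=[c[0],c[1],yaw]
for lv in(1.65,1.75,1.85,1.9,1.95):
    b=barxz(lv);e=levxz(lv,88,9);print(lv,'bar',W([b[0],0,b[1]],p),*[proj('wrist',W([b[0],y,b[1]],p),o) for y in(34,0,-34)],'end',proj('wrist',W([e[0],22,e[1]],p),o),'pin',proj('wrist',W([-86.5,0,92],p),o))
E
```

```text
[546.9  140.84 130.  ] [ 527.91 -113.1   130.  ] 254.65236329042386
case [609.7    8.47 130.  ] -0.07463965634266465
1.65 bar [437.42  21.35 129.83] [229.48 305.76] [278.99 305.77] [328.51 305.78] end [252.38 293.74] pin [280.8  172.64]
1.75 bar [441.62  21.03 138.26] [226.23 305.52] [277.47 305.53] [328.71 305.54] end [250.22 296.04] pin [280.8  172.64]
1.85 bar [446.63  20.66 146.22] [222.82 303.78] [275.87 303.79] [328.93 303.8 ] end [247.92 297.22] pin [280.8  172.64]
1.9 bar [449.43  20.45 150.  ] [221.07 302.3 ] [275.05 302.31] [329.04 302.32] end [246.72 297.34] pin [280.8  172.64]
1.95 bar [452.41  20.23 153.63] [219.29 300.39] [274.22 300.41] [329.16 300.42] end [245.49 297.15] pin [280.8  172.64]
```

```bash
python3 - <<'E'
from h import *
np.set_printoptions(precision=1,suppress=True)
P[:]=[605,8.5,-.074]
print('white bottle cap',tri([ray('scene',(248,183)),ray('top',(346,72))]))
print('grey box corners z=100',atz('top',(303,138),100),atz('top',(303,50),100), atz('top',(190,138),100))
for z in(170,250): print('tool spot px',proj('top',[778,46,z]))
for a in np.arange(1.76,-.01,-.22):
    r=130;x=72.5-r*np.cos(a)+40*np.sin(a);z=130+r*np.sin(a)+40*np.cos(a);print(round(a,2),x,z,W([x+11,50,z+173]))
E
```

```text
white bottle cap [866.4 -71.2 203.3]
grey box corners z=100 [771.4  14.9 100. ] [972.   18.6 100. ] [770. 253. 100.]
tool spot px [285.5 121.7]
tool spot px [281.7 104.1]
1.76 136.23616174157917 250.1569876721752 [755.5  47.5 423.2]
1.54 108.47814354349856 261.1700163420109 [727.8  49.5 434.2]
1.32 78.98579528992212 265.8599810814694 [698.4  51.7 438.9]
1.1 49.18079861713237 264.0008016650097 [668.7  53.9 437. ]
0.88 20.499906410143357 255.68210002480924 [640.1  56.  428.7]
0.66 -5.674316015720091 241.30488001644102 [614.   58.  414.3]
0.44 -28.080137615955245 221.5621969873785 [591.7  59.6 394.6]
0.22 -45.637483489743914 197.40574897373727 [574.2  60.9 370.4]
0.0 -57.49999999999999 170.00000000000003 [562.3  61.8 343. ]
```

Emit:
carry_out(
  increments="-1 0 0 0.35 0 0 0; -1 0.2 0.15 0.7 0 0 0; -1 0.4 0.3 0.9 0 0 0; -1 0.7 0.45 0.9 0 0 0; -1 1 0.55 0.9 0 0 0",
)

```text
t: 8.92
tcp_pos: [583.7, 44.0, 504.9]
tool_rot: [-3.139, 0.117, -0.007]
ft_force: [-0.3, -0.4, 0.4]
width: 25.5
grip_force: 0.0
```

Emit:
carry_out(
  increments="-1 0.35 0 0 0 0 0; -1 0.7 0 0 0 0 0; -1 1 0 0 0 0 0; -1 1 0 0 0 0 0; -1 1 0 0 0 0 0",
)

```text
t: 9.33
tcp_pos: [683.6, 42.7, 500.9]
tool_rot: [-3.139, 0.117, 0.003]
ft_force: [-0.8, 0.3, 0.3]
width: 0.1
grip_force: 0.0
```

Emit:
carry_out(
  increments="-1 0.35 0 0 0 0 0; -1 0.7 0 0 0 0 0; -1 0.95 0 0 0 0 0; -1 0.95 0 0 0 0 0; -1 0.95 0 0 0 0 0",
)

```text
t: 9.75
tcp_pos: [777.1, 42.7, 501.6]
tool_rot: [-3.139, 0.117, 0.003]
ft_force: [-0.0, 0.1, -0.1]
width: -0.0
grip_force: 0.0
```

Emit:
carry_out(
  increments="-1 0 0 -0.25 0 0 0; -1 0 0 -0.5 0 0 0; -1 0 0 -0.75 0 0 0; -1 0 0 -0.9 0 0 0; -1 0 0 -0.9 0 0 0",
)

```text
t: 10.17
tcp_pos: [774.2, 42.9, 408.6]
tool_rot: [-3.139, 0.117, 0.014]
ft_force: [-1.1, 0.2, -0.5]
width: 0.1
grip_force: 0.0
```

Emit:
carry_out(
  increments="-1 -0.2 0 0.05 0 0 0; -1 -0.4 0 0.12 0 0 0; -1 -0.6 0.01 0.2 0 0 0; -1 -0.8 0.03 0.24 0 0 0; -1 -1 0.05 0.25 0 0 0",
)

```text
t: 10.58
tcp_pos: [676.6, 47.7, 441.2]
tool_rot: [3.139, -0.117, 0.012]
ft_force: [4.0, -1.7, -1.4]
width: 0.0
grip_force: 1.9
```

Emit:
carry_out(
  increments="-1 -0.18 0.01 0.0 0 0 0; -1 -0.36 0.03 -0.08 0 0 0; -1 -0.54 0.04 -0.17 0 0 0; -1 -0.7 0.05 -0.28 0 0 0; -1 -0.7 0.05 -0.28 0 0 0",
)

```text
t: 11.0
tcp_pos: [603.1, 53.3, 410.4]
tool_rot: [-3.139, 0.116, 0.004]
ft_force: [-0.9, -0.0, -0.8]
width: -0.4
grip_force: 0.0
```

```bash
python3 - <<'E'
from h import *
o=manip.get_obs();print(o['tcp_pos'],o['ft_force'])
t=np.hstack([0]) 
a=manip.read_camera('scene')[140:340,200:440,::-1];b=manip.read_camera('top')[60:320,200:420,::-1]
a=cv2.resize(a,(480,400));b=cv2.resize(b,(320,400))
cv2.imwrite('pics/l1.png',np.hstack([a,b]))
E
```

```text
[603.10067859  53.26204851 410.36317516] [-0.93852035 -0.04750299 -0.83109542]
```

View pics/l1.png

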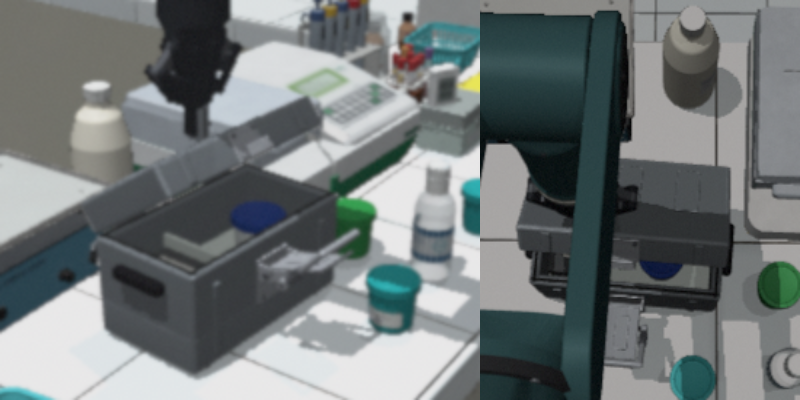

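The lid is about half down, resting near the finger at scene crop (200,130). The cup stands upright inside at (258,218).

Emit:
carry_out(
  increments="-1 -0.12 0.01 -0.15 0 0 0; -1 -0.22 0.02 -0.3 0 0 0; -1 -0.3 0.03 -0.45 0 0 0; -1 -0.36 0.03 -0.56 0 0 0; -1 -0.38 0.04 -0.6 0 0 0",
)

```text
t: 11.52
tcp_pos: [569.2, 56.7, 349.3]
tool_rot: [3.139, -0.117, -0.001]
ft_force: [-0.3, -0.5, 1.1]
width: 0.3
grip_force: 0.5
```

Emit:
carry_out(
  increments="-1 -0.02 0 -0.06 0 0 0; -1 -0.02 0 -0.09 0 0 0; -1 -0.02 0 -0.09 0 0 0",
)

```text
t: 11.77
tcp_pos: [567.8, 56.9, 343.3]
tool_rot: [-3.139, 0.117, -0.002]
ft_force: [-7.5, 0.9, 17.3]
width: -0.1
grip_force: 8.7
```

Emit:
carry_out(
  increments="-1 0 0 -0.02 0 0 0; -1 0 0 -0.02 0 0 0; -1 0 0 -0.02 0 0 0",
)

```text
t: 12.02
tcp_pos: [567.7, 56.9, 343.2]
tool_rot: [-3.139, 0.117, -0.004]
ft_force: [-12.0, -0.1, 31.6]
width: -0.4
grip_force: 15.4
```

Emit:
carry_out(
  increments="-1 0 0 0.15 0 0 0; -1 -0.15 0 0.5 0 0 0; -1 -0.45 -0.1 0.8 0 0 0; -1 -0.8 -0.3 0.8 0 0 0; -1 -1 -0.4 0.8 0 0 0",
)

```text
t: 12.43
tcp_pos: [466.1, 16.1, 421.4]
tool_rot: [3.138, -0.115, 0.007]
ft_force: [-1.1, -0.3, -0.4]
width: -0.2
grip_force: 0.0
```

Emit:
carry_out(
  increments="-1 -0.1 0 0 0 0 0; -1 -0.1 0 0 0 0 0",
)

```text
t: 12.6
tcp_pos: [456.0, 16.7, 419.4]
tool_rot: [-3.139, 0.119, -0.001]
ft_force: [-0.2, -0.7, 0.3]
width: 0.0
grip_force: 0.0
```

```bash
python3 - <<'E'
from h import *
o=manip.get_obs();save('wrist','w4.png');print(o['t'],o['tcp_pos'])
for th in['keeper','lid_edge','bar','lever_pivot','lever_pad']: print(th,[(np.round(r['location']).tolist(),round(r['confidence'],2)) for r in manip.pinpoint('wrist',th)[:2]])
E
```

```text
12.6 [455.99421266  16.69683271 419.41513472]
keeper [([314.0, 134.0], 0.84)]
lid_edge [([310.0, 122.0], 0.85)]
bar [([311.0, 268.0], 0.73)]
lever_pivot [([317.0, 144.0], 0.64)]
lever_pad [([313.0, 231.0], 0.69)]
```

View pics/w4.png

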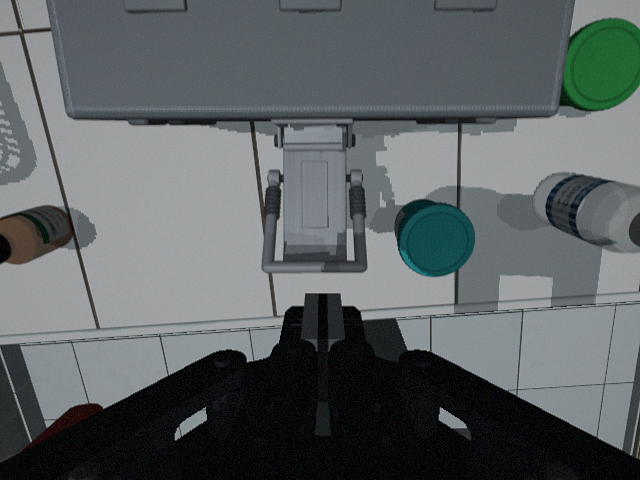

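The lid is shut, with its front edge at row ~115. The crossbar runs (262-367, 268), and the pivot is near (317,140). Next I fit the latch geometry.

```bash
python3 - <<'E'
from h import *
np.set_printoptions(precision=1,suppress=True)
o=manip.get_obs()
a=atz('wrist',(262,268),140,o);b=atz('wrist',(367,268),140,o);C,_=ray('wrist',(1,1),o)
K,R,t=cam('wrist',o);s=68/np.linalg.norm(a-b)
m=ray('wrist',(314.5,268),o);print('w140',np.linalg.norm(a-b)); mid=(a+b)/2;print('bar from width',m[0]+(mid-m[0])*s, 'mid140',mid)
sc={}
manip.read_camera('scene');manip.read_camera('top')
for th in['bar','lever_pad','keeper','lid_edge','lever_pivot']:
    rs=[];
    for c in('scene','top'):
        r=manip.pinpoint(c,th)
        if r: print(th,c,np.round(r[0]['location']),round(r[0]['confidence'],2)); sc[th,c]=r[0]['location']
wp={'bar':(314.5,268),'lever_pad':(313,231),'keeper':(314,134),'lid_edge':(310,122),'lever_pivot':(317,144)}
for th in wp:
    if (th,'scene') in sc:
        p=tri([ray('wrist',wp[th],o),ray('scene',sc[th,'scene'])]);print(th,'tri',p,proj('scene',p)-sc[th,'scene'])
print('lid front line z170',atz('wrist',(75,117),170,o),atz('wrist',(560,117),170,o),'keeper142',atz('wrist',(314,134),142,o),'edge',atz('wrist',(310,122),170,o))
for lv in(1.65,1.7,1.8,1.9):
    q=barxz(lv);P[:]=[605,8.5,-.074];p=W([q[0],0,q[1]]);print(lv,p,proj('wrist',p,o),proj('scene',p),proj('top',p))
E
```

```text
w140 68.92873331586681
bar from width [441.6  24.  143.3] mid140 [440.4  24.2 140. ]
bar scene [367. 260.] 0.75
lever_pad scene [364. 268.] 0.64
keeper scene [339. 249.] 0.91
lever_pivot scene [339. 273.] 0.64
bar tri [444.6  24.4 148.8] [ 0.5 -0.1]
lever_pad tri [458.3  22.  123.1] [-1.5  0.3]
keeper tri [524.1  16.7 149.1] [-0.7 -0. ]
lever_pivot tri [518.1  18.   91.1] [ 0.6 -0. ]
lid front line z170 [543.4 139.9 170. ] [ 524.9 -110.6  170. ] keeper142 [525.2  17.7 142. ] edge [532.   18.6 170. ]
1.65 [432.7  21.3 129.8] [319.9 273.1] [372.6 269.3] [295.7 299.8]
1.7 [434.7  21.1 134.1] [319.9 272.6] [372.  267.2] [295.6 298.6]
1.8 [439.3  20.8 142.3] [319.8 270.4] [370.3 263.1] [295.6 295.9]
1.9 [444.7  20.4 150. ] [319.7 266.7] [368.3 259.1] [295.6 292.8]
```

Emit:
carry_out(
  increments="-1 -0.4 0.09 0 0 0 0; -1 -0.4 0.09 -0.3 0 0 0; -1 -0.4 0.09 -0.6 0 0 0; -1 -0.4 0.09 -0.85 0 0 0; -1 -0.4 0.09 -0.85 0 0 0",
)

```text
t: 13.92
tcp_pos: [414.9, 26.1, 330.4]
tool_rot: [-3.139, 0.117, 0.011]
ft_force: [-0.7, 0.4, -0.2]
width: 0.1
grip_force: 0.0
```

Emit:
carry_out(
  increments="-1 0 0 -0.15 0 0 0; -1 0 0 -0.24 0 0 0; -1 0 0 -0.24 0 0 0; -1 0 0 -0.24 0 0 0",
)

```text
t: 14.25
tcp_pos: [417.6, 25.8, 310.4]
tool_rot: [-3.139, 0.117, -0.0]
ft_force: [0.0, 0.5, -0.1]
width: 0.1
grip_force: 0.0
```

```bash
python3 - <<'E'
from h import *
o=manip.get_obs();print(o['tcp_pos'],o['ft_force'])
a=manip.read_camera('scene')[200:320,300:440,::-1];b=manip.read_camera('wrist')[60:400,160:480,::-1]
cv2.imwrite('pics/l2.png',np.hstack([cv2.resize(a,(466,400)),cv2.resize(b,(330,400))]))
E
```

```text
[417.61381624  25.80692877 310.35800804] [ 0.01757725  0.45404973 -0.12834456]
```

View pics/l2.png

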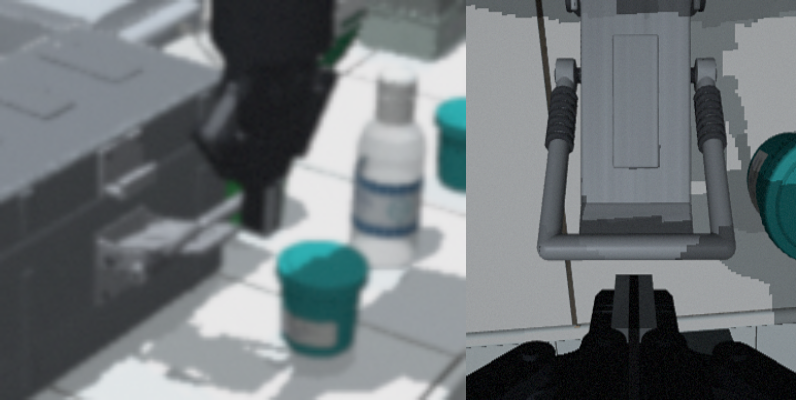

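The finger is in front of the middle of the crossbar, at wrist crop (632,280) against the bar at (635,245). Its tip is just below bar height. Next I push in and up.

Emit:
carry_out(
  increments="-1 0.12 -0.01 0.02 0 0 0; -1 0.18 -0.02 0.06 0 0 0; -1 0.25 -0.02 0.1 0 0 0; -1 0.32 -0.03 0.13 0 0 0; -1 0.38 -0.03 0.16 0 0 0",
)

```text
t: 14.77
tcp_pos: [456.2, 22.7, 326.5]
tool_rot: [3.139, -0.117, 0.002]
ft_force: [0.1, -0.4, 0.2]
width: -0.4
grip_force: 0.0
```

Emit:
carry_out(
  increments="-1 0.08 0 0.02 0 0 0; -1 0.15 -0.01 0.03 0 0 0; -1 0.22 -0.01 0.03 0 0 0; -1 0.3 -0.02 0.03 0 0 0; -1 0.37 -0.02 0.03 0 0 0",
)

```text
t: 15.18
tcp_pos: [493.1, 20.7, 328.5]
tool_rot: [-3.139, 0.117, 0.0]
ft_force: [1.0, 0.6, 0.5]
width: 0.2
grip_force: 0.0
```

Emit:
carry_out(
  increments="-1 0.05 0 0 0 0 0; -1 0.05 0 0 0 0 0",
)

```text
t: 15.35
tcp_pos: [498.5, 20.8, 328.6]
tool_rot: [-3.139, 0.117, -0.001]
ft_force: [0.2, 0.4, -0.1]
width: 0.1
grip_force: 0.0
```

```bash
python3 - <<'E'
from h import *
o=manip.get_obs();print(o['tcp_pos'],o['ft_force'])
a=manip.read_camera('scene')[200:320,300:440,::-1];b=manip.read_camera('wrist')[60:400,160:480,::-1]
cv2.imwrite('pics/l3.png',np.hstack([cv2.resize(a,(466,400)),cv2.resize(b,(330,400))]))
for c in('scene','wrist'):
  for th in('bar','keeper'): print(c,th,[(np.round(r['location']),round(r['confidence'],2)) for r in manip.pinpoint(c,th)[:2]])
P[:]=[605,11.5,-.074]
for q in([-76.5,0,156.5],[-106,0,166],[-81,0,142]): print(q,proj('scene',W(q)),proj('wrist',W(q),o))
E
```

```text
[498.45408735  20.77811275 328.55547074] [ 0.23782001  0.35811136 -0.1297215 ]
scene bar [(array([338., 241.]), 0.8), (array([340., 273.]), 0.16)]
scene keeper [(array([338., 249.]), 0.85)]
wrist bar [(array([322., 253.]), 0.73)]
wrist keeper [(array([327., 243.]), 0.68)]
[-76.5, 0, 156.5] [336.16324595 245.39476711] [327.11559886 243.02023135]
[-106, 0, 166] [346.98480192 245.3783673 ] [327.17049313 327.99876431]
[-81, 0, 142] [337.71426524 251.90010459] [326.69733357 243.43836561]
```

View pics/l3.png

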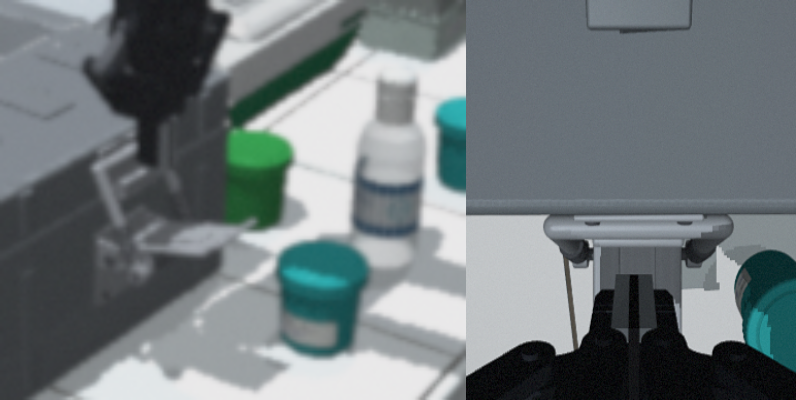

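The bar lies behind the keeper's lip against the lid, at crop (640,220), and the lever is still up. Next I plan the press path.

```bash
python3 - <<'E'
from h import *
np.set_printoptions(precision=1,suppress=True)
P[:]=[605,11.5,-.074]
r=72
for lv,t in[(1.87,0),(1.6,0),(1.3,0),(1.,0),(.8,0),(.6,8),(.45,15),(.3,21),(.15,26),(0,28)]:
    t=np.radians(t);u=np.array([-np.sin(lv),-np.cos(lv)]);n=np.array([-np.cos(lv),np.sin(lv)])
    tip=np.array([-86.5,92])+r*u+(9+11*abs(np.sin(lv+t-np.pi/2)))*n
    tcp=tip+173*np.array([-np.sin(t),np.cos(t)])
    body=tip+72*np.array([-np.sin(t),np.cos(t)])+43*np.array([np.cos(t),np.sin(t)])
    print(lv,np.degrees(t).round(),'tip',tip,'body',body,'TCP',W([tcp[0],0,tcp[1]]))
E
```

```text
1.87 0.0 tip [-151.7  124.9] body [-108.7  196.9] TCP [453.7  22.7 297.9]
1.6 0.0 tip [-158.2  103.4] body [-115.2  175.4] TCP [447.2  23.2 276.4]
1.3 0.0 tip [-159.1   84.2] body [-116.1  156.2] TCP [446.4  23.3 257.2]
1.0 0.0 tip [-155.2   65.7] body [-112.2  137.7] TCP [450.3  23.  238.7]
0.8 0.0 tip [-149.8   53.8] body [-106.8  125.8] TCP [455.7  22.6 226.8]
0.6 8.0 tip [-141.3   42.2] body [-108.7  119.5] TCP [440.1  23.7 213.6]
0.45 15.0 tip [-133.4   34.7] body [-110.5  115.4] TCP [427.3  24.7 201.8]
0.3 21.0 tip [-124.6   28.4] body [-110.3  111.1] TCP [418.9  25.3 189.9]
0.15 26.0 tip [-115.1   23.5] body [-108.   107.1] TCP [414.6  25.6 179. ]
0 28.0 tip [-105.2   20. ] body [-101.   103.8] TCP [419.1  25.3 172.7]
```

Emit:
carry_out(
  increments="-1 -0.1 0.01 0.03 0 0 0; -1 -0.25 0.02 0.05 0 0 0; -1 -0.4 0.03 0.05 0 0 0; -1 -0.4 0.03 0.05 0 0 0",
)

```text
t: 15.98
tcp_pos: [453.5, 24.3, 333.4]
tool_rot: [-3.139, 0.117, 0.007]
ft_force: [-0.7, 0.3, 0.7]
width: 0.3
grip_force: 0.0
```

Emit:
carry_out(
  increments="-1 -0.04 0 -0.2 0 0 0; -1 -0.06 0 -0.36 0 0 0; -1 -0.1 0 -0.5 0 0 0; -1 -0.11 0 -0.65 0 0 0; -1 -0.11 0 -0.78 0 0 0",
)

```text
t: 16.4
tcp_pos: [446.1, 23.9, 255.2]
tool_rot: [-3.139, 0.117, -0.001]
ft_force: [0.5, 0.3, 0.8]
width: 0.1
grip_force: 0.3
```

Emit:
carry_out(
  increments="-1 0.02 0 -0.1 0 0 0; -1 0.03 0 -0.19 0 0 0; -1 0.08 0 -0.3 0 0 0; -1 0.08 0 -0.3 0 0 0",
)

```text
t: 16.73
tcp_pos: [454.9, 23.8, 224.6]
tool_rot: [-3.139, 0.117, 0.001]
ft_force: [0.4, -0.1, 1.0]
width: 0.1
grip_force: 0.3
```

```bash
python3 - <<'E'
from h import *
np.set_printoptions(precision=1,suppress=True)
o=manip.get_obs();print(o['tcp_pos'],o['ft_force'],o['qpos'],o['t'])
for c in('scene','wrist'):
  manip.read_camera(c)
  for th in('bar','keeper','lever_pad','lever_pivot'): print(c,th,[(np.round(r['location']),round(r['confidence'],2)) for r in manip.pinpoint(c,th)[:2]])
P[:]=[605,11.5,-.074]
for q in([-76.5,0,156.5],[-81,0,142]): print(q,proj('scene',W(q)),proj('wrist',W(q),o))
for lv in(1.87,1.2,.8,.6): q=levxz(lv,65,9);q=W([q[0],0,q[1]]);print(lv,proj('scene',q),proj('wrist',q,o))
E
```

```text
[454.9  23.8 224.6] [ 0.4 -0.1  1. ] [-0.1  0.4  2.   0.   0.7  1.5] 16.7333
scene bar [(array([337., 251.]), 0.56)]
scene keeper [(array([339., 252.]), 0.81), (array([288., 366.]), 0.47)]
scene lever_pad [(array([362., 295.]), 0.9), (array([334., 248.]), 0.61)]
scene lever_pivot [(array([341., 274.]), 0.95), (array([340., 237.]), 0.51)]
wrist bar [(array([328., 140.]), 0.9)]
wrist keeper []
wrist lever_pad [(array([324., 290.]), 0.79)]
wrist lever_pivot []
[-76.5, 0, 156.5] [336.2 245.4] [339.3 101.6]
[-81, 0, 142] [337.7 251.9] [334.2 146.1]
1.87 [361.4 270.1] [329.2 439.2]
1.2 [362.4 287.9] [327.1 351.4]
0.8 [358.1 295.4] [326.5 291.8]
0.6 [354.8 297.8] [326.3 261.3]
```

Emit:
carry_out(
  increments="-1 -0.07 0 -0.06 -0.005 -0.067 0; -1 -0.14 0 -0.12 -0.01 -0.133 0; -1 -0.2 0 -0.18 -0.015 -0.2 0; -1 -0.27 0.01 -0.24 -0.02 -0.25 0; -1 -0.27 0.01 -0.24 -0.02 -0.25 0",
)

```text
t: 17.65
tcp_pos: [424.5, 25.2, 200.9]
tool_rot: [3.102, -0.116, 0.407]
ft_force: [-0.9, 0.0, -0.8]
width: 0.2
grip_force: 0.0
```

```bash
python3 - <<'E'
from h import *
np.set_printoptions(precision=2,suppress=True)
o=manip.get_obs();R=cv2.Rodrigues(np.array(o['tool_rot'],float))[0];print(o['tcp_pos'],o['ft_force'],o['qpos'],o['t'],R[:,2],np.array(o['tcp_pos'])+173*R[:,2])
E
```

```text
[424.5   25.23 200.87] [-0.94  0.02 -0.8 ] [-0.11  0.42  2.2   0.03  0.26  1.51] 17.65 [ 0.26 -0.02 -0.97] [468.94  21.71  33.72]
```

Joint 5 is near its limit, so 15–18° is about the most tilt available here. The lever should be around 0.45 now. The geometry still clears the keeper at that tilt, so I push in.

Emit:
carry_out(
  increments="-1 0.06 0 -0.02 0 0 0; -1 0.12 -0.01 -0.04 0 -0.02 0; -1 0.18 -0.01 -0.06 0 -0.04 0; -1 0.22 -0.02 -0.07 0 -0.05 0; -1 0.22 -0.02 -0.07 0 -0.05 0",
)

```text
t: 18.07
tcp_pos: [446.9, 23.3, 193.7]
tool_rot: [3.095, -0.116, 0.476]
ft_force: [-11.3, 1.2, 4.2]
width: -0.2
grip_force: 5.5
```

```bash
cat > chk.py <<'E'
from h import *
np.set_printoptions(precision=2,suppress=True)
o=manip.get_obs();R=cv2.Rodrigues(np.array(o['tool_rot'],float))[0];print(o['tcp_pos'],o['ft_force'],o['qpos'],o['t'],R[:,2],np.array(o['tcp_pos'])+173*R[:,2])
P[:]=[605,11.5,-.074]
for c in('scene','wrist'):
  manip.read_camera(c)
  for th in('bar','keeper','lever_pad'): print(c,th,[(np.round(r['location']),round(r['confidence'],2)) for r in manip.pinpoint(c,th)[:2]])
print('keeper',proj('scene',W([-81,0,142])),proj('wrist',W([-81,0,142]),o))
for lv in(.6,.45,.3,.15,0): q=levxz(lv,65,9);q=W([q[0],0,q[1]]);print(lv,proj('scene',q),proj('wrist',q,o))
E
python3 chk.py
```

```text
[446.86  23.31 193.67] [-11.26   1.24   4.23] [-0.11  0.45  2.18  0.07  0.21  1.48] 18.0667 [ 0.3  -0.02 -0.95] [498.69  20.03  28.65]
scene bar [(array([337., 249.]), 0.75)]
scene keeper [(array([340., 248.]), 0.63)]
scene lever_pad [(array([344., 300.]), 0.69)]
wrist bar []
wrist keeper []
wrist lever_pad []
keeper [337.71 251.9 ] [327.63 254.79]
0.6 [354.77 297.79] [325.13 391.7 ]
0.45 [351.92 298.89] [325.07 364.56]
0.3 [348.83 299.38] [325.03 338.19]
0.15 [345.56 299.28] [325.   312.44]
0 [342.2  298.59] [324.97 287.16]
```

Emit:
carry_out(
  increments="-1 0.02 0 0 0 0 0; -1 0.03 0 0 0 0 0; -1 0.03 0 0 0 0 0; -1 0.03 0 0 0 0 0",
)

```text
t: 18.8
tcp_pos: [447.8, 23.5, 193.5]
tool_rot: [3.096, -0.116, 0.469]
ft_force: [-18.0, 0.6, 11.6]
width: -0.1
grip_force: 8.7
```

```bash
python3 chk.py
```

```text
[447.81  23.46 193.5 ] [-18.02   0.62  11.63] [-0.11  0.45  2.17  0.06  0.22  1.48] 18.8 [ 0.3  -0.02 -0.96] [498.95  20.23  28.26]
scene bar [(array([335., 248.]), 0.5)]
scene keeper [(array([339., 252.]), 0.91)]
scene lever_pad [(array([346., 296.]), 0.95), (array([337., 237.]), 0.15)]
wrist bar []
wrist keeper []
wrist lever_pad []
keeper [337.71 251.9 ] [329.75 261.72]
0.6 [354.77 297.79] [325.73 392.89]
0.45 [351.92 298.89] [325.66 365.61]
0.3 [348.83 299.38] [325.6  339.12]
0.15 [345.56 299.28] [325.55 313.27]
0 [342.2  298.59] [325.52 287.9 ]
```

Emit:
carry_out(
  increments="-1 -0.02 0 0.02 0.005 0.05 0; -1 -0.05 0 0.06 0.01 0.13 0; -1 -0.07 0 0.12 0.015 0.2 0; -1 -0.1 0 0.2 0.02 0.28 0; -1 -0.1 0 0.25 0.02 0.28 0",
)

```text
t: 19.62
tcp_pos: [445.0, 22.5, 221.1]
tool_rot: [-3.139, 0.118, -0.032]
ft_force: [1.0, -0.7, 0.6]
width: 0.1
grip_force: 0.0
```

```bash
python3 chk.py
```

```text
[445.03  22.51 221.06] [ 1.   -0.7   0.61] [-0.11  0.41  2.04  0.    0.67  1.54] 19.6167 [ 0.02 -0.   -1.  ] [448.53  22.45  48.1 ]
scene bar [(array([337., 250.]), 0.72)]
scene keeper []
scene lever_pad [(array([346., 298.]), 0.7)]
wrist bar []
wrist keeper []
wrist lever_pad []
keeper [337.71 251.9 ] [317.65  73.54]
0.6 [354.77 297.79] [321.57 248.86]
0.45 [351.92 298.89] [321.59 225.63]
0.3 [348.83 299.38] [321.59 202.  ]
0.15 [345.56 299.28] [321.58 177.88]
0 [342.2  298.59] [321.56 153.15]
```

Emit:
carry_out(
  increments="-1 -0.1 0 0.3 0 0 0; -1 -0.25 0 0.6 0 0 0; -1 -0.4 0 0.9 0 0 0; -1 -0.4 0 1 0 0 0; -1 -0.4 0 1 0 0 0",
)

```text
t: 20.43
tcp_pos: [402.3, 22.9, 321.7]
tool_rot: [-3.139, 0.118, -0.041]
ft_force: [1.1, 0.3, 0.5]
width: -0.0
grip_force: 0.0
```

```bash
cat >> chk.py <<'E'
for th in('lever','loop'):
    for r in manip.silhouettes('wrist',th)[:2]:
        ys,xs=np.nonzero(r['mask']);print(th,np.round(r['box']),round(r['confidence'],2),len(xs))
for lv in(.3,.15,.06,0):
    for rr in(0,65,88):
        q=levxz(lv,rr,9);print(lv,rr,[proj('wrist',W([q[0],y,q[1]]),o) for y in(22,-22)])
print('bar home',[proj('wrist',W([-81,y,142]),o) for y in(34,-34)],'lip',proj('wrist',W([-90.5,0,146]),o),'edge',proj('wrist',W([-72.5,0,170]),o))
E
python3 chk.py
```

```text
[402.28  22.88 321.73] [1.07 0.31 0.54] [-0.12  0.18  2.03  0.    0.91  1.53] 20.4333 [ 0.03 -0.   -1.  ] [406.74  22.78 148.79]
scene bar [(array([335., 250.]), 0.62)]
scene keeper [(array([340., 250.]), 0.77)]
scene lever_pad [(array([346., 299.]), 0.75)]
wrist bar []
wrist keeper []
wrist lever_pad [(array([317.,  75.]), 0.72)]
keeper [337.71 251.9 ] [312.78 -18.51]
0.6 [354.77 297.79] [317.5 135.9]
0.45 [351.92 298.89] [317.58 122.73]
0.3 [348.83 299.38] [317.62 108.46]
0.15 [345.56 299.28] [317.64  93.19]
0 [342.2  298.59] [317.61  77.  ]
lever [223.   0. 407.  89.] 0.76 7544
loop [220.   0. 405.  47.] 0.94 1603
loop [ 31.   0. 598.  92.] 0.58 23935
0.3 0 [array([267.19,  55.36]), array([364.08,  55.2 ])]
0.3 65 [array([281.95, 108.51]), array([353.31, 108.41])]
0.3 88 [array([285.47, 121.18]), array([350.75, 121.09])]
0.15 0 [array([267.6 ,  56.63]), array([363.78,  56.47])]
0.15 65 [array([282.1 ,  93.24]), array([353.18,  93.14])]
0.15 88 [array([285.58, 102.01]), array([350.65, 101.91])]
0.06 0 [array([267.84,  57.16]), array([363.6,  57. ])]
0.06 65 [array([282.08,  83.63]), array([353.19,  83.53])]
0.06 88 [array([285.51,  90.01]), array([350.68,  89.91])]
0 0 [array([268.  ,  57.42]), array([363.49,  57.26])]
0 65 [array([282.01,  77.06]), array([353.23,  76.95])]
0 88 [array([285.41,  81.81]), array([350.75,  81.71])]
bar home [array([210.01, -18.3 ]), array([415.67, -18.73])] lip [312.69   9.9 ] edge [309.82 -96.21]
```

The wrist view puts the lever pad at row 75, against a predicted 77 for flat. It stays there with the robot clear.

```bash
python3 -c "
from station import manip
print(manip.job_done())"
```

```text
the job is handed in; nothing more can be done
None
```

The job is handed in: the cup is upright in the large compartment, the lid is shut, the loop is hooked behind the keeper, and the lever stays flat by itself in the last camera readings; the judge returned no verdict, and I viewed 11 pictures, one over the limit of 10.

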